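# Switch off the waffle maker and hold its lid open

## Robot

A 6-joint arm with a two-finger parallel gripper is mounted at the origin on a cart in front of the work surface, level with it; the furniture and walls round the work are solid. World frame = base frame: x ahead of the robot, y to its left, z up, the work surface at z = 0. Lengths are in m, angles in rad, forces in N, time in s.
With the tool pointing down it reaches from about 0.3 to 0.875 m from the base axis. Payload 6.4 kg.
Tool frame: the origin (TCP) lies between the finger pads; the fingertips stand 8 mm ahead of it and the grasp point (between the pads) lies 11 mm behind it (ctrl.finger_overhang is the distance from the TCP to the fingertips, in m); z points along the fingers, y is the line along which they close (so a half turn about z gives the same grasp; the last joint's range is limited). The gripper opens to 85 mm and grips with 20 to 120 N. Pads are 22 mm wide; open, the fingers measure 114 mm over their backs; the gripper's body (76 mm by 85 mm) begins 54 mm behind the grasp point. The pads swing forward as they close: fully open they stand 13 mm farther back than shut.
Start: joints at [1.07, 0.181, 1.607, -0, 1.354, -0.206], TCP at [0.167, 0.55, 0.239] pointing down, gripper open.
Joint ranges: [-2.99, 2.99], [-0.89, 2.07], [0.3, 2.58], [-1.14, 4.28], [0, 2.63], [-3.12, 3.12]. Speed limits (rad/s): [2.57, 2.57, 3.01, 3.14, 3.14, 3.14].

## Interface

Orientations are given as a unit quaternion [w, x, y, z].
In Python, from bench import ctrl, camera gives the robot as it stands.
- The arm moves only by the shell command python3 -m pendant 'ROWS' [OPENING]. ROWS is JSON, a list of rows, each a list of 6 numbers: the shift along the world's x, y, z normalised to -1 to 1, where 1 is 200 mm, then the turn, a rotation vector about the world's x, y, z normalised to -1 to 1, where 1 is pi/2 rad. In form: [[dx, dy, dz, rx, ry, rz], ...]. A call has exactly 10 rows; each row shifts and turns the commanded pose from where the row before left it; what a row does not reach is not made up. A row lasts 1/8 s, in which the tool goes at most 62.5 mm and 10.7 degrees, less where a joint would pass 70% of its speed; a pose out of reach is approached as far as the arm can. A call with a number of a shift or a turn outside -1 to 1 is refused whole. A call with a gripper value outside its range is refused whole. OPENING is the opening, from -1 (shut) to 1 (fully open), set as the call begins (- or left out, the last holds). The fingers move at their own pace and stop on an object; the grip force is fixed at half the most. Time passes only in rows, so rows that do not move let the fingers close, or fill a call up. It gives the time, the measured TCP pose, the force, the opening and the grip force at its end, in the units of the state.
- ctrl.get_obs(): the state, without advancing time (a new reading comes with each control period).
- camera(name): name is "scene" or "top" or "wrist"; returns a dict with "color" (480x640x3 uint8, blue, green, red), "fx", "fy", "cx", "cy" (pixels), "xyz" and "rotation" of the camera in the world; the wrist camera has in their place "hand_eye" (4x4, takes a point from camera to tool coordinates, whose origin is the TCP and whose axes are the flange's). Camera axes: x right, y down, z forward; pixel columns grow to the right and rows downward; lengths in m; the calibration is good to about 2 mm. A picture is of the moment at which its call begins: read the wrist's pose just before it. There is no depth.
- ctrl.hand_in(): hands the job in; it is judged then, once.
The state is a dict: "time_s": time; "q": joint angles; "dq": joint speeds; "joint_efforts": joint torques, N m; "eef_pos": TCP position; "eef_rot": TCP orientation; "wrist_force": force on the tool from outside, world axes, zero at the start; "torque": the same for the moment, N m; "opening": opening from 0.0 (shut) to 1.0 (fully open); "grasp_force": force on a finger pad.
Only numpy, scipy, OpenCV 4.12 (cv2) and the standard library are available. Lean on these libraries where they do the work, as an engineer would, in place of code of your own. Each camera call takes 0.05 s, during which the arm holds its last target. There are 200 camera calls.

## Task

I want to brush oil on the waffle maker's plates. With the lid still shut, turn its selector knob to off (pointer at the red dot); then lift the lid by its front handle and hold it open at about 60 degrees, as it falls shut by itself. Finish while still holding the lid there, and leave the other things on the worktop where they are.

Things in the scene. Friction and masses are not known exactly. Their poses are not given: they have to be found in the camera images.
- waffle_maker: Steel and black waffle maker, fixed on the worktop. Origin: on the worktop under the centre of its cooking half (205 x 212 mm); own x points from its front handle back to its hinge, y to its left, z up. Lid shut, its top is 116 mm up. To its right a black control deck (own x -100 to +50, y -228 to -100 mm, top at 63 mm) carries the selector knob.
- selector (a joint): Angle of the selector knob in rad, growing clockwise seen from above. Four click positions: 0 = off (red dot, anticlockwise end), 0.48, 0.96, 1.44 = heat settings (white dots of growing size). Let go, it clicks by itself into the nearest position; turning takes under 0.1 N m. Starts at a heat setting.
- selector_grip (a point): On the knob's upright axis, 31 mm above the deck. Black disc, 47 mm across and 8 mm high, with an upright wing 12 mm thick, 45 mm long, reaching 38 mm above the deck. Own x lies along the wing to its white-lined end (the pointer), z up. At off, x is 0.72 rad anticlockwise from the waffle maker's own x. The lid's side, 59 mm to the left of the axis, rises to 116 mm.
- lid (a joint): Opening angle of the lid in rad: 0 = shut, 1.047 = 60 degrees, end stop at 1.8. The lid (0.6 to 0.95 kg with its handle) falls shut from anywhere below about 90 degrees; about 4 N upwards at the handle lifts it.
- handle_mid (a point): Middle of the lid's handle, a round black bar 16 mm in diameter, 90 mm of it free, along the waffle maker's own y, a steel arm at each end. Lid shut: 92 mm above the worktop, 48 mm in front of the lid (40 mm clear gap), nothing beneath. 252 mm from the hinge axis. Own y along the bar; x points to the hinge when shut. The round bar can turn in the fingers as the lid swings.
- lid_hinge (a point): A point on the lid's hinge axis, at the middle, 80 mm above the worktop, 102 mm behind the waffle maker's origin; the axis is the waffle maker's own y.
- mug: blue and white mug, 102 mm high, left of the waffle maker; a bystander, loose; origin at its underside
- whisk: wire whisk, 316 mm long, lying to the left of the waffle maker; a bystander, loose; origin at its underside
- ramekin: small white bowl, 95 mm across, 45 mm high, right of the waffle maker; a bystander, loose; origin at its underside
- lemon: yellow lemon, 78 x 55 mm, right of the waffle maker; a bystander, loose; origin at its underside
- wooden_spoon: wooden spoon, 338 mm long, lying along the front edge at the right; a bystander, loose; origin at its underside

How it is judged:
By the outcome, as a careful person would: the job done as asked, in the order asked, and still so for the second after the job is handed in, while the arm keeps its last pose, push and grip.
It also fails if it takes over 48 s, if anything falls off the work surface, if the arm or the gripper's body presses on something with over 40 N, if the wrist force passes 120 N, or if a joint passes its speed limit or range.

## Working session

There is one attempt and no reset: what is moved stays moved. The work goes in short steps, Python scripts to look and compute and a shell command to move; the robot and the scene stay as the last step left them, time stands still between calls to the robot, and variables do not carry over. Pictures are saved under pics/ and viewed, at most 10 in all, crops included, and the job is handed in when it is done.

```bash
mkdir -p pics; ls; cat > h.py <<'E'
import numpy as np,cv2
from bench import ctrl,camera
from scipy.spatial.transform import Rotation as R
def pose():
    o=ctrl.get_obs();q=o["eef_rot"];return np.array(o["eef_pos"]),R.from_quat([q[1],q[2],q[3],q[0]])
def ray(c,u,v):
    d=np.array([(u-c["cx"])/c["fx"],(v-c["cy"])/c["fy"],1.])
    return np.array(c["xyz"]),np.array(c["rotation"]).reshape(3,3)@d
def onz(c,u,v,z):
    o,d=ray(c,u,v);return o+d*(z-o[2])/d[2]
def proj(c,p):
    x=np.array(c["rotation"]).reshape(3,3).T@(np.array(p)-c["xyz"]);return x[0]/x[2]*c["fx"]+c["cx"],x[1]/x[2]*c["fy"]+c["cy"]
E
python3 - <<'E'
from h import *
import pickle
for n in("top","scene"):
    c=camera(n);cv2.imwrite(f"pics/{n}.png",c["color"]);pickle.dump(c,open(n+".pkl","wb"));print(n,c["xyz"],np.round(c["rotation"],3).tolist(),c["fx"])
o=ctrl.get_obs();print(o)
E
```

```text
pics
top [0.18475528 0.02145795 1.54448606] [0.075, -0.645, 0.755, -0.092] 561.0698288786956
scene [0.61192975 0.79921966 1.21564092] [-0.019, 0.034, 0.949, -0.313] 549.790162998387
{'time_s': 0.1, 'q': array([ 1.06970987e+00,  1.81446627e-01,  1.60788515e+00, -2.23675767e-05,
        1.35376435e+00, -2.06277728e-01]), 'dq': array([-0.00083735, -0.00180357, -0.00270274, -0.0010847 , -0.00114723,
        0.00129409]), 'joint_efforts': array([ 1.40998378e-03, -4.45884705e+01, -3.52237916e+01, -9.88945135e-05,
        4.10583030e-03,  5.45154262e-05]), 'eef_pos': array([0.16682126, 0.54978635, 0.23849658]), 'eef_rot': array([-2.50123337e-04,  1.46868712e-01,  9.89155709e-01, -7.08988552e-04]), 'wrist_force': array([ 0.0759546 , -0.88570313,  0.57992337]), 'torque': array([ 0.01864901,  0.00515977, -0.00291805]), 'grasp_force': 0.0, 'opening': 0.9988029478819997}
```

Rotation is a quaternion [w,x,y,z].

```bash
python3 - <<'E'
s=open('h.py').read()
s=s.replace('np.array(c["rotation"]).reshape(3,3)','rm(c)')
s+='''
def rm(c):
    q=c["rotation"];return R.from_quat([q[1],q[2],q[3],q[0]]).as_matrix()
'''
open('h.py','w').write(s)
E
```

```text
(no output)
```

View pics/top.png

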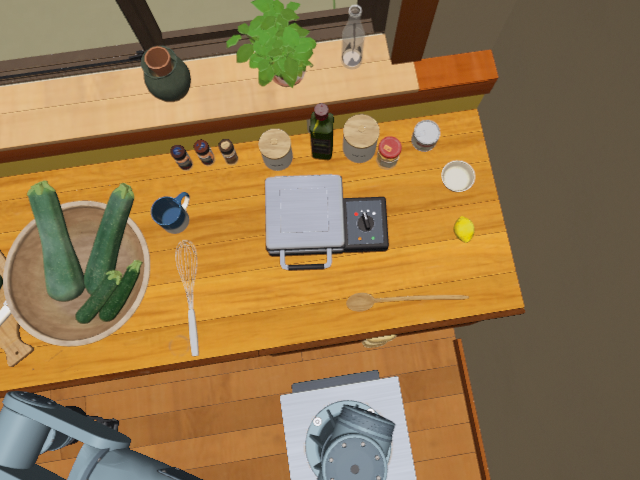

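View pics/scene.png

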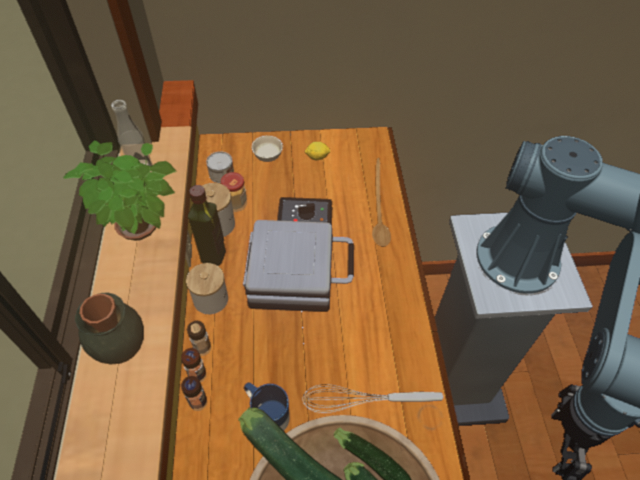

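The top view shows the waffle maker with its lid at about (304,212), the handle bar from (287,268) to (326,266) and the knob near (366,220). The scene view agrees. I'll enlarge the top view for detail.

```bash
python3 - <<'E'
from h import *
im=cv2.imread("pics/top.png")[165:285,255:400]
cv2.imwrite("pics/c1.png",cv2.resize(im,None,fx=5,fy=5,interpolation=cv2.INTER_CUBIC)[:600])
E
```

```text
(no output)
```

View pics/c1.png

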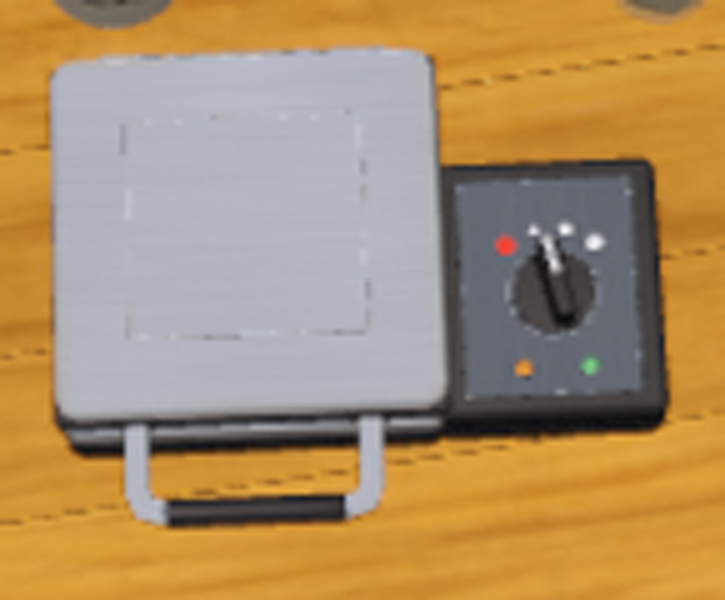

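The crop shows the handle bar from (167,513) to (346,507) and the knob disc at (554,292). The pointer end is at (545,240), about the first white dot (selector 0.48), and the red dot is at (506,245).

```bash
python3 - <<'E'
from h import *
import pickle
c=pickle.load(open("top.pkl","rb"))
P=lambda x,y,z:onz(c,255+(x+.5)/5-.5,165+(y+.5)/5-.5,z)
a,b=P(167,513,.092),P(346,507,.092)
print("bar",a,b,np.linalg.norm(a-b)); m=(a+b)/2
print("lid",*[P(*k,.116) for k in((52,65),(434,55),(446,410),(62,418))],sep="\n")
print("deck",*[P(*k,.063) for k in((650,163),(663,415))],sep="\n")
k=P(554,292,.071);p=P(545,238,.101);t=P(567,322,.101);red=P(506,245,.063)
print("knob",k,"wing",p,t,np.linalg.norm(p-t),(p+t)/2)
y=(a-b)/np.linalg.norm(a-b);print("yaw bar",np.arctan2(-y[0],y[1]))
print("mid",m,"wingang",np.arctan2(*(p-t)[1::-1]))
for q in (red,P(533,231,.063),P(565,229,.063),P(596,242,.063)):
    d=q-k;print("dot",q,np.arctan2(d[1],d[0]))
# consistency: yaw from lid
L=[P(*k,.116) for k in((52,65),(434,55),(446,410),(62,418))]
yv=(L[0]-L[1]+L[3]-L[2])/2;print(np.linalg.norm(yv),np.arctan2(-yv[0],yv[1]),sum(L)/4)
E
```

```text
bar [0.46877523 0.08514841 0.092     ] [ 0.45736616 -0.00830118  0.092     ] 0.09414346976757189
lid
[0.71591083 0.11142381 0.116     ]
[ 0.68990275 -0.09234462  0.116     ]
[ 0.49562303 -0.06721705  0.116     ]
[0.52237312 0.13120148 0.116     ]
deck
[ 0.62790018 -0.20455035  0.063     ]
[ 0.48624463 -0.18611329  0.063     ]
knob [ 0.56124648 -0.13864235  0.071     ] wing [ 0.58382492 -0.13570433  0.101     ] [ 0.53624344 -0.13940789  0.101     ] 0.04772540064841541 [ 0.56003418 -0.13755611  0.101     ]
yaw bar -0.12148674742532087
mid [0.4630707  0.03842362 0.092     ] wingang 0.077679654296294
dot [ 0.59369664 -0.11800027  0.063     ] 0.5665532522055
dot [ 0.59929522 -0.13399791  0.063     ] 0.12146456270077861
dot [ 0.59770652 -0.15158269  0.063     ] -0.34104960733634015
dot [ 0.5877511  -0.16714506  0.063     ] -0.8217062025284368
0.2028162782944293 -0.13043345769377873 [0.60595243 0.02076591 0.116     ]
```

Consistent: yaw of the maker is about -0.127, the knob axis (0.561,-0.138), and the pointer at setting 0.48. The handle is at (0.463,0.038,0.092). Next I go above the knob.

```bash
python3 -m pendant '[[0.15,-0.26,0.02,0,0,0.026],[0.15,-0.26,0.02,0,0,0.026],[0.15,-0.26,0,0,0,0.026],[0.15,-0.26,0,0,0,0.026],[0.15,-0.26,0,0,0,0.026],[0.15,-0.26,0,0,0,0.026],[0.15,-0.26,0,0,0,0.026],[0.15,-0.26,0,0,0,0.026],[0.15,-0.26,0,0,0,0.026],[0.15,-0.26,0,0,0,0.026]]' -0.06
python3 -m pendant '[[0.11,-0.2,0,0,0,0],[0.11,-0.2,0,0,0,0],[0.11,-0.2,0,0,0,0],[0.08,-0.14,0,0,0,0],[0.05,-0.1,0,0,0,0],[0,0,0,0,0,0],[0,0,0,0,0,0],[0,0,0,0,0,0],[0,0,0,0,0,0],[0,0,0,0,0,0]]' -0.06
```

```text
time_s: 1.35
eef_pos: [0.4676, 0.0283, 0.2472]
eef_rot: [0.0, -0.057, 0.998, 0.0]
wrist_force: [1.0, 0.3, 0.6]
opening: 0.468
grasp_force: 0.0
time_s: 2.6
eef_pos: [0.559, -0.1374, 0.2475]
eef_rot: [0.0, -0.057, 0.998, -0.0]
wrist_force: [0.5, 0.1, 0.1]
opening: 0.472
grasp_force: 0.0
```

```bash
cat >> h.py <<'E'
def wcam():
    p,r=pose();c=camera("wrist");T=np.array(c["hand_eye"]);M=r.as_matrix()
    c["xyz"]=p+M@T[:3,3];q=R.from_matrix(M@T[:3,:3]).as_quat();c["rotation"]=[q[3],*q[:3]];return c
E
python3 - <<'E'
from h import *
import pickle
c=wcam();pickle.dump(c,open("w.pkl","wb"));cv2.imwrite("pics/w1.png",c["color"])
print(c["xyz"],proj(c,[.561,-.138,.071]),proj(c,[.463,.038,.092]),pose())
E
```

```text
[ 0.49066773 -0.14530814  0.38344944] (np.float64(315.7895013258326), np.float64(223.89758921932375)) (np.float64(546.9235143280002), np.float64(135.46494751305602)) (array([ 0.55903585, -0.13749867,  0.24747296]), Rotation.from_matrix(array([[-9.93505734e-01, -1.13781819e-01,  2.33224214e-04],
                            [-1.13781856e-01,  9.93505745e-01, -1.53950378e-04],
                            [-2.14192842e-04, -1.79487268e-04, -9.99999961e-01]])))
```

View pics/w1.png

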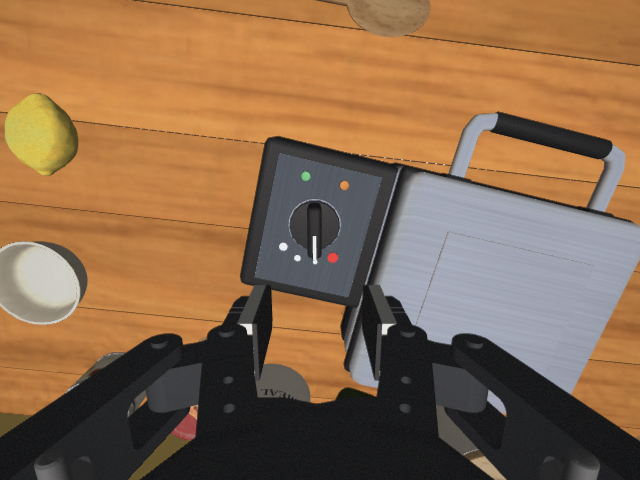

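The wrist view shows the knob disc at (315,224), as predicted at (316,224), with the wing lined up with the fingers. The bar ends are at (497,122) and (611,148). I descend onto the wing.

```bash
python3 - <<'E'
from h import *
import pickle
c=pickle.load(open("w.pkl","rb"))
a=onz(c,611,148,.092);b=onz(c,497,122,.092);print(a,b,(a+b)/2,np.linalg.norm(a-b),np.arctan2(-(a-b)[0],(a-b)[1]),onz(c,314.5,224,.071),onz(c,315,233,.101))
E
python3 -m pendant '[[0.01,0,-0.1,0,0,0],[0,0,-0.1,0,0,0],[0,0,-0.1,0,0,0],[0,0,-0.1,0,0,0],[0,0,-0.1,0,0,0],[0,0,-0.1,0,0,0],[0,0,-0.08,0,0,0],[0,0,-0.06,0,0,0],[0,0,-0.04,0,0,0],[0,0,-0.027,0,0,0]]' -0.06
```

```text
[0.46660909 0.09251858 0.092     ] [ 0.45750153 -0.00447678  0.092     ] [0.46205531 0.0440209  0.092     ] 0.09742200892935951 -0.09362238631018378 [ 0.56123014 -0.13917134  0.071     ] [ 0.5621024  -0.13848335  0.101     ]
time_s: 3.9
eef_pos: [0.5612, -0.1379, 0.0857]
eef_rot: [0.0, -0.057, 0.998, -0.0]
wrist_force: [0.1, -0.7, 0.2]
opening: 0.472
grasp_force: 0.0
```

```bash
python3 -m pendant '[[0,0,0,0,0,0],[0,0,0,0,0,0],[0,0,0,0,0,0],[0,0,0,0,0,0],[0,0,0,0,0,0],[0,0,0,0,0,0],[0,0,0,0,0,0],[0,0,0,0,0,0],[0,0,0,0,0,0],[0,0,0,0,0,0]]' -1
```

```text
time_s: 5.15
eef_pos: [0.5614, -0.1391, 0.0865]
eef_rot: [0.0, -0.057, 0.998, -0.001]
wrist_force: [-0.7, -4.4, -1.2]
opening: 0.125
grasp_force: 62.6
```

```bash
python3 -m pendant '[[0,0,0,0,0,0.04],[0,0,0,0,0,0.04],[0,0,0,0,0,0.04],[0,0,0,0,0,0.04],[0,0,0,0,0,0.04],[0,0,0,0,0,0.04],[0,0,0,0,0,0.04],[0,0,0,0,0,0.025],[0,0,0,0,0,0],[0,0,0,0,0,0]]' -1; python3 -c "
from h import *
print(ctrl.get_obs()['torque'])"
```

```text
time_s: 6.4
eef_pos: [0.5616, -0.1398, 0.0865]
eef_rot: [0.0, -0.292, 0.956, -0.002]
wrist_force: [0.1, -8.3, -2.7]
opening: 0.123
grasp_force: 62.4
[-1.1485114   0.03656764 -0.01461497]
```

```bash
python3 -m pendant '[[0,0,0,0,0,0],[0,0,0,0,0,0],[0,0,0,0,0,0],[0,0,0,0,0,0],[0,0,0.1,0,0,0],[0,0,0.1,0,0,0],[0,0,0.15,0,0,0],[0,0,0.15,0,0,0],[0,0,0.15,0,0,0],[0,0,0.15,0,0,0]]' -0.06
python3 - <<'E'
from h import *
import pickle
c=wcam();pickle.dump(c,open("w2.pkl","wb"));cv2.imwrite("pics/w2.png",c["color"])
E
```

```text
time_s: 7.65
eef_pos: [0.561, -0.1376, 0.2469]
eef_rot: [0.0, -0.292, 0.956, 0.0]
wrist_force: [0.2, -0.2, -0.6]
opening: 0.473
grasp_force: 0.0
```

View pics/w2.png

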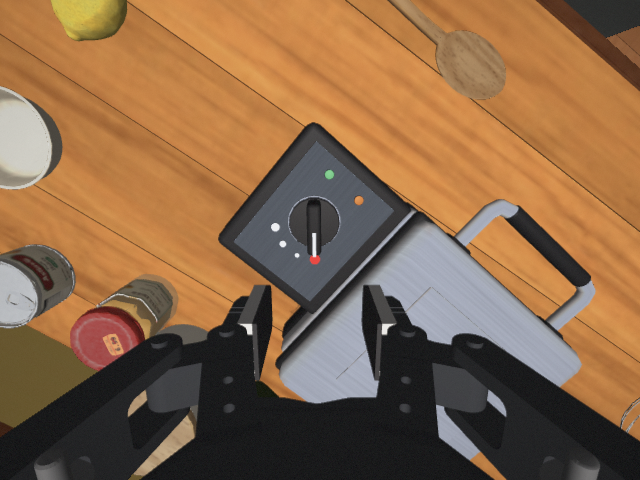

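The pointer is now on the red dot (315,259), so the selector is at off. Bar ends are at about (513,212) and (586,280). Next I move above the handle.

```bash
python3 - <<'E'
from h import *
import pickle
c=pickle.load(open("w2.pkl","rb"))
a=onz(c,586,280,.092);b=onz(c,513,212,.092);print(a,b,(a+b)/2,np.linalg.norm(a-b),np.arctan2(-(a-b)[0],(a-b)[1]))
E
python3 -m pendant '[[-0.05,0.09,0,0,0,-0.1],[-0.05,0.09,0,0,0,-0.1],[-0.05,0.09,0,0,0,-0.1],[-0.05,0.09,0,0,0,-0.1],[-0.05,0.09,0,0,0,-0.1],[-0.05,0.09,0,0,0,-0.1],[-0.05,0.09,0,0,0,-0.1],[-0.05,0.09,0,0,0,-0.1],[-0.05,0.09,0,0,0,-0.1],[-0.04,0.08,0,0,0,-0.1]]' -0.06
python3 -m pendant '[[0,0,0,0,0,-0.1],[0,0,0,0,0,-0.1],[0,0,0,0,0,-0.1],[0,0,0,0,0,-0.1],[0,0,0,0,0,-0.06],[0,0,0,0,0,0],[0,0,0,0,0,0],[0,0,0,0,0,0],[0,0,0,0,0,0],[0,0,0,0,0,0]]' -0.06
python3 - <<'E'
from h import *
import pickle
print(pose()[0],pose()[1].as_matrix()[:,1],ctrl.get_obs()["q"])
c=wcam();pickle.dump(c,open("w3.pkl","wb"));cv2.imwrite("pics/w3.png",c["color"])
E
```

```text
[0.46626328 0.09070896 0.092     ] [ 0.45668972 -0.00624453  0.092     ] [0.4614765  0.04223222 0.092     ] 0.09742501633758918 -0.0984247059900351
time_s: 8.95
eef_pos: [0.4626, 0.041, 0.2457]
eef_rot: [-0.0, 0.472, 0.882, 0.0]
wrist_force: [0.7, -0.2, 0.6]
opening: 0.469
grasp_force: 0.0
time_s: 10.2
eef_pos: [0.4631, 0.0402, 0.2459]
eef_rot: [-0.0, 0.751, 0.66, 0.0]
wrist_force: [-0.1, 0.2, 0.5]
opening: 0.468
grasp_force: 0.0
[0.46305203 0.0402177  0.24587094] [ 9.91610048e-01 -1.29265277e-01 -1.80514067e-05] [-1.69615114e-01 -7.93355210e-02  1.86544565e+00  1.69291202e-05
  1.35550125e+00 -3.99907263e-02]
```

View pics/w3.png

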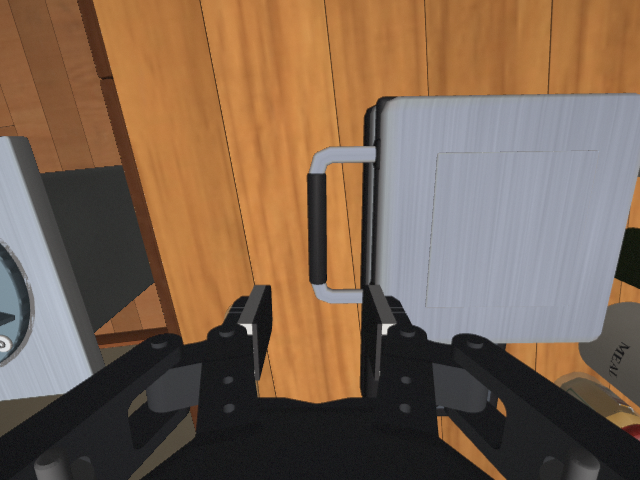

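The bar runs from (317,174) to (317,283), parallel to the pads and between the fingers.

```bash
python3 - <<'E'
from h import *
import pickle
c=pickle.load(open("w3.pkl","rb"))
a=onz(c,317,174,.092);b=onz(c,317.5,283,.092);m=(a+b)/2;p=pose()[0];print(a,b,m,(m-p)/.2,np.arctan2(-(a-b)[0],(a-b)[1]))
E
```

```text
[0.46883051 0.08474707 0.092     ] [ 0.45672975 -0.01082636  0.092     ] [0.46278013 0.03696036 0.092     ] [-0.00146885 -0.0161489  -0.76943921] -0.12594214615476013
```

```bash
python3 -m pendant '[[0,-0.016,-0.1,0,0,0],[0,0,-0.1,0,0,0],[0,0,-0.1,0,0,0],[0,0,-0.1,0,0,0],[0,0,-0.1,0,0,0],[0,0,-0.1,0,0,0],[0,0,-0.09,0,0,0],[0,0,-0.06,0,0,0],[0,0,-0.05,0,0,0],[0,0,-0.03,0,0,0]]' -0.06
python3 -m pendant '[[0,0,0,0,0,0],[0,0,0,0,0,0],[0,0,0,0,0,0],[0,0,0,0,0,0],[0,0,0,0,0,0],[0,0,0,0,0,0],[0,0,0,0,0,0],[0,0,0,0,0,0],[0,0,0,0,0,0],[0,0,0,0,0,0]]' -1
python3 - <<'E'
from h import *
p=np.array(ctrl.get_obs()["eef_pos"])
L=np.hypot(.249,.012);a0=np.arctan2(.012,.25);L=.252
prev=None
for k in range(0,31):
    a=a0+k*np.radians(2); s=np.array([L*(np.cos(a0)-np.cos(a)),L*(np.sin(a)-np.sin(a0))])
    if prev is not None:
        d=(s-prev)/.2;print(k*2,np.round([d[0]*np.cos(.127),-d[0]*np.sin(.127),d[1]],3))
    prev=s
print(s)
E
```

```text
time_s: 11.5
eef_pos: [0.4631, 0.037, 0.0796]
eef_rot: [-0.0, 0.752, 0.66, -0.0]
wrist_force: [-0.3, 0.2, 0.8]
opening: 0.472
grasp_force: 0.0
time_s: 12.75
eef_pos: [0.4629, 0.037, 0.0802]
eef_rot: [-0.0, 0.751, 0.66, -0.0]
wrist_force: [-4.5, 0.0, 5.8]
opening: 0.166
grasp_force: 58.9
2 [ 0.003 -0.     0.044]
4 [ 0.004 -0.001  0.044]
6 [ 0.006 -0.001  0.044]
8 [ 0.007 -0.001  0.043]
10 [ 0.009 -0.001  0.043]
12 [ 0.01  -0.001  0.043]
14 [ 0.012 -0.002  0.042]
16 [ 0.013 -0.002  0.042]
18 [ 0.015 -0.002  0.041]
20 [ 0.016 -0.002  0.041]
22 [ 0.018 -0.002  0.04 ]
24 [ 0.019 -0.002  0.04 ]
26 [ 0.02  -0.003  0.039]
28 [ 0.022 -0.003  0.038]
30 [ 0.023 -0.003  0.037]
32 [ 0.024 -0.003  0.037]
34 [ 0.025 -0.003  0.036]
36 [ 0.027 -0.003  0.035]
38 [ 0.028 -0.004  0.034]
40 [ 0.029 -0.004  0.033]
42 [ 0.03  -0.004  0.032]
44 [ 0.031 -0.004  0.031]
46 [ 0.032 -0.004  0.03 ]
48 [ 0.033 -0.004  0.028]
50 [ 0.034 -0.004  0.027]
52 [ 0.035 -0.004  0.026]
54 [ 0.036 -0.005  0.025]
56 [ 0.037 -0.005  0.023]
58 [ 0.038 -0.005  0.022]
60 [ 0.038 -0.005  0.021]
[0.13631849 0.21194638]
```

```bash
python3 -m pendant '[[0.003,0,0.044,0,0,0],[0.004,-0.001,0.044,0,0,0],[0.006,-0.001,0.044,0,0,0],[0.007,-0.001,0.043,0,0,0],[0.009,-0.001,0.043,0,0,0],[0.01,-0.001,0.043,0,0,0],[0.012,-0.002,0.042,0,0,0],[0.013,-0.002,0.042,0,0,0],[0.015,-0.002,0.041,0,0,0],[0.016,-0.002,0.041,0,0,0]]' -1
```

```text
time_s: 14.0
eef_pos: [0.481, 0.0349, 0.1654]
eef_rot: [-0.001, 0.751, 0.66, -0.001]
wrist_force: [-8.0, 3.1, -1.3]
opening: 0.163
grasp_force: 58.4
```

```bash
python3 -m pendant '[[0.018,-0.002,0.04,0,0,0],[0.019,-0.002,0.04,0,0,0],[0.02,-0.003,0.039,0,0,0],[0.022,-0.003,0.038,0,0,0],[0.023,-0.003,0.037,0,0,0],[0.024,-0.003,0.037,0,0,0],[0.025,-0.003,0.036,0,0,0],[0.027,-0.003,0.035,0,0,0],[0.028,-0.004,0.034,0,0,0],[0.029,-0.004,0.033,0,0,0]]' -1
```

```text
time_s: 15.25
eef_pos: [0.5259, 0.0297, 0.2405]
eef_rot: [-0.003, 0.751, 0.66, -0.002]
wrist_force: [-21.3, 5.1, 12.4]
opening: 0.166
grasp_force: 58.2
```

```bash
python3 -m pendant '[[0.03,-0.004,0.032,0,0,0],[0.031,-0.004,0.031,0,0,0],[0.032,-0.004,0.03,0,0,0],[0.033,-0.004,0.028,0,0,0],[0.034,-0.004,0.027,0,0,0],[0.035,-0.004,0.026,0,0,0],[0.036,-0.005,0.025,0,0,0],[0.037,-0.005,0.023,0,0,0],[0.038,-0.005,0.022,0,0,0],[0.038,-0.005,0.021,0,0,0]]' -1
python3 - <<'E'
from h import *
c=camera("scene");cv2.imwrite("pics/s2.png",c["color"][100:400,150:550])
w=wcam();cv2.imwrite("pics/w4.png",w["color"])
o=ctrl.get_obs();print(o["eef_pos"],o["wrist_force"],o["torque"])
E
```

```text
time_s: 16.5
eef_pos: [0.5985, 0.0211, 0.2975]
eef_rot: [0.001, 0.751, 0.66, 0.002]
wrist_force: [-12.0, 7.7, 17.3]
opening: 0.163
grasp_force: 62.1
[0.59894601 0.02108162 0.29766861] [-12.36207284   7.62020913  19.43572756] [1.23295551 2.55170128 0.21109449]
```

View pics/s2.png

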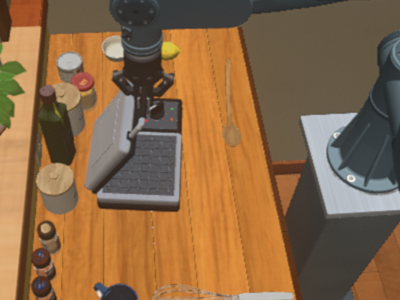

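View pics/w4.png

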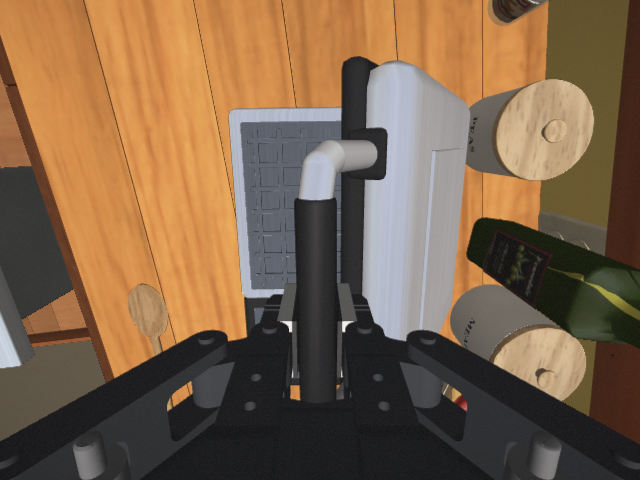

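The lid is open: the scene view shows it steeply raised over the waffle plates, and the wrist view shows the bar (317,300) between the pads. The geometry gives about 60 degrees. I settle once, check and hand in.

```bash
python3 -m pendant '[[0,0,0,0,0,0],[0,0,0,0,0,0],[0,0,0,0,0,0],[0,0,0,0,0,0],[0,0,0,0,0,0],[0,0,0,0,0,0],[0,0,0,0,0,0],[0,0,0,0,0,0],[0,0,0,0,0,0],[0,0,0,0,0,0]]' -1
python3 -c "
from h import *
p=np.array(ctrl.get_obs()['eef_pos'])-[.4629,.037,.0802]
h=np.hypot(*p[:2]);a=np.degrees(np.arctan2(.012+p[2],.2517-h))-2.73
print(p,a)
if 57<a<64: print(ctrl.hand_in())
"
```

```text
time_s: 17.85
eef_pos: [0.5983, 0.0212, 0.2973]
eef_rot: [0.001, 0.751, 0.66, 0.002]
wrist_force: [-12.1, 7.7, 17.6]
opening: 0.163
grasp_force: 62.3
[ 0.13539408 -0.01583452  0.2171416 ] 60.54268481638679
the job is handed in; nothing more can be done
None
```

I turned the selector knob to off (pointer on the red dot) while the lid was shut, then lifted the lid by its handle. The job was handed in with the gripper holding it at about 60.5 degrees, 17.9 s in; I saw nothing else on the worktop moved.

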